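# Pop the oblong hone out of its spring dock and set it in the tray

### The arm

A 7-joint arm with a two-finger parallel gripper is mounted at the origin on the work surface. World frame = base frame: x ahead of the robot, y to its left, z up, the work surface at z = 0. Lengths are in m, angles in rad, forces in N, time in s.
With the tool pointing down it reaches from about 0.425 to 0.825 m from the base axis. Payload 3.6 kg.
Tool frame: the origin (TCP) lies where the fingers leave the gripper's body, on its centre line; the fingertips stand 73 mm ahead of it and the grasp point (between the pads) lies 54 mm ahead of it; x points along the fingers, y is the direction in which the jaws open and shut, and the axes are right-handed (so a half turn about x gives the same grasp; the last joint's range is limited). The gripper opens to 85 mm and grips with 20 to 120 N. Pads are 22 mm wide; open, the fingers measure 114 mm over their backs; the gripper's body (76 mm by 85 mm) begins 54 mm behind the grasp point. The pads swing forward as they close: fully open they stand 13 mm farther back than shut.
Start: joints at [-1.266, 0.615, -0.013, 1.423, 0.008, 1.103, -0.04], TCP at [0.212, 0.615, 0.304] pointing down, gripper open.
Joint ranges: [-3.12, 3.12], [-0.3, 2.06], [-1.34, 1.32], [0.26, 2.42], [-1.36, 4.5], [0.01, 1.98], [-2.84, 2.84]. Speed limits (rad/s): [2.79, 2.79, 3.14, 3.14, 3.14, 3.14, 3.14].

### API

Orientations are given as a unit quaternion [x, y, z, w].
In Python, from station import arm, snapshot, camera_info, ticket gives the robot as it stands. Calls block until the motion is done:
- arm.movep(position, orientation): joint-space move of the TCP to a pose.
- arm.line_to(position, velocity=0.15, ori=None): straight line of the TCP; ori=None keeps the orientation; velocity is the mean speed in m/s.
- arm.move_j(angles): joint-space move.
- arm.move_gripper(opening, effort=None): opening from 0.0 (shut) to 1.0 (fully open); effort is the grip in N (None keeps the last); returns when the fingers have stopped.
- arm.pause(seconds).
- arm.ik(position, orientation): joint angles nearest the present ones, or None.
- snapshot(name): name is "scene" or "top"; returns the picture (400x640x3 uint8, blue, green, red); there is no depth.
- camera_info(name): a dict with "fx", "fy", "cx", "cy" (pixels), "R" (3x3) and "t" (3): a world point X has camera coordinates R X + t. Camera axes: x right, y down, z forward; pixel columns grow to the right and rows downward; lengths in m; the calibration is good to about 2 mm. A picture is of the moment at which its call begins. camera_info takes no time and is no camera call.
A pose or a line that the arm cannot do raises arm.MotionError and nothing moves.
- ticket.finish_job(): hands the job in, once; it reports no verdict.
Readings, each from a call of its own:
- arm.read_time(): time.
- arm.read_joint_positions(): joint angles.
- arm.read_dq(): joint speeds.
- arm.read_effort(): joint torques, N m.
- arm.read_tool_pos(): TCP position.
- arm.read_eef_rot(): TCP orientation.
- arm.read_ft_force(): force on the tool from outside, world axes, zero at the start.
- arm.read_wrist_torque(): the same for the moment, N m.
- arm.read_opening(): opening from 0.0 (shut) to 1.0 (fully open).
Only numpy, scipy, OpenCV 4.12 (cv2) and the standard library are available. Lean on these libraries where they do the work, as an engineer would, in place of code of your own. Each camera call takes 0.05 s, during which the arm holds its last target.

### The job

Press the oblong sharpening hone down in its wooden spring dock until the latch lets go and it pops up, then grasp it, lift it out and set it down, standing upright as it stood in the dock, inside the low open wooden tray. Leave the round hone latched down in the other dock, and do not drop the hone.

Things in the scene. Friction and masses are not known exactly. Their poses are not given: they have to be found in the camera images.
- hone_mid (a point): Centre of the oblong hone: loose upright block 56 (its x) x 28 (its y) x 48 mm tall (z up), dark wood above, grey stone below, 0.1 kg. It stands in a pocket (1.5 mm play a side) of a fixed plywood dock 100 (hone's x) x 80 x 60 mm tall, its top 8 mm proud, its centre 44 mm above the table. Popped up, its top stands 32 mm above the dock, 16 mm still inside: grasp its 28 mm width there and pull straight up.
- hone_lift (a joint): Sprung lift under the oblong hone, m: 0 latched, 0.024 popped up (hone raised 24 mm), negative pressed in. Press the hone's top down with 4 to 6 N: the latch lets go 3 mm down, the hard stop is 8 mm down (hone flush with dock), so press 5 to 6 mm, then draw away upwards and the lift pushes the hone up. It does not latch again.
- tray_in (a point): Centre of the inner floor of the shallow open tray of light wood, fixed, outside 110 (its x) x 130 (its y) x 16 mm tall, walls 5 mm, inside 100 x 120 mm; the floor lies 5 mm above the table, z up.
- round_lift (a joint): Sprung lift under the round hone (42 mm across, dark wooden top), the one to leave alone, in another dock of the same outer size: 0 latched; 0.024 popped up, which must not happen.
Things that resemble listed ones, but are neither listed nor needed, are in the scene too. What is shaped like the part that bears hone_mid but blue or purple is not meant.

How it is judged:
By the outcome, as a careful person would: the job done as asked, in the order asked, and still so for the second after the job is handed in, with the robot touching nothing.
It also fails if it takes over 48 s, if anything falls off the work surface, if the arm or the gripper's body presses on something with over 40 N, if the wrist force passes 120 N, or if a joint passes its speed limit or range.

## Working session

There is one attempt and no reset: what is moved stays moved. The work goes in short steps, each a Python script; the robot and the scene stay as the last script left them, time stands still between calls to the robot, and variables do not carry over. Pictures are saved under pics/ and viewed, and the job is handed in when it is done.

```bash
ls; mkdir -p pics
python3 - <<'E'
from station import arm, snapshot, camera_info
import cv2, numpy as np
for n in("scene","top"):
    im=snapshot(n); cv2.imwrite(f"pics/{n}0.png",im)
    c=camera_info(n); print(n,c['fx'],c['fy'],c['cx'],c['cy'],np.round(c['R'],3).tolist(),np.round(c['t'],3).tolist(), 'pos',np.round(-np.array(c['R']).T@np.array(c['t']),3))
print(arm.read_time(),arm.read_tool_pos(),arm.read_eef_rot(),arm.read_ft_force(),arm.read_opening())
E
```

```text
pics
scene 403.48895802482485 403.48895802482485 314.21971213187715 189.90673351373871 [[-0.416, 0.909, -0.02], [0.526, 0.222, -0.821], [-0.742, -0.352, -0.571]] [0.174, -0.274, 1.443] pos [1.287 0.41  0.603]
top 412.7769737506489 412.7769737506489 330.8848549301947 203.81345514030338 [[0.018, -1.0, 0.018], [-0.986, -0.021, -0.165], [0.165, -0.015, -0.986]] [0.041, 0.564, 0.794] pos [0.425 0.065 0.875]
0.1 [0.21156121 0.61405274 0.30285376] [ 0.11594597  0.69752546 -0.11756533  0.69727553] [-0.26134325  0.418522    0.28241086] 0.999031189934298
```

View pics/scene0.png

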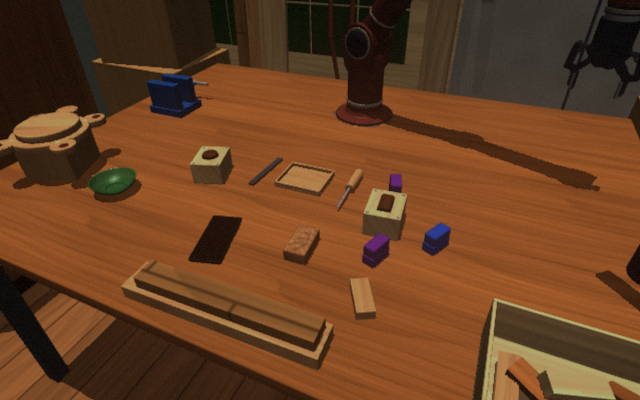

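View pics/top0.png

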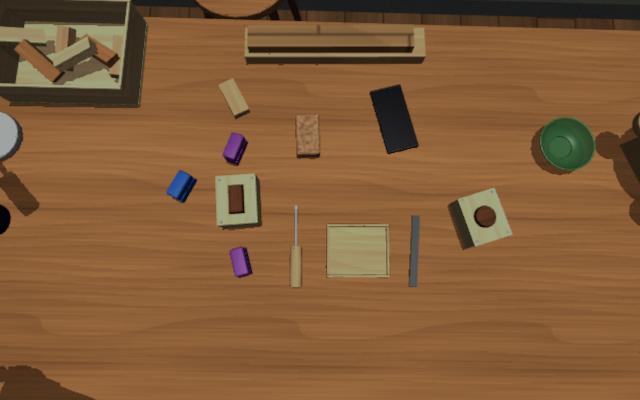

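The oblong hone is in the dock at top px (236,199). Things that could be mistaken for it:
- The purple blocks at (235,148) and (241,262), and the blue one at (181,185): wrong colour.
- The round hone at (485,217): to be left alone.
- The brown brick at (307,135) and the plain block at (233,98): neither is in a dock.

I take the dark oblong in the dock at (236,199). The tray is at (358,250). Next I'll measure them and check a close crop.

```bash
cat > h.py <<'E'
import numpy as np, cv2
from station import arm, snapshot, camera_info
def ray(name,uv,z):
    c=camera_info(name); R=np.array(c['R']); t=np.array(c['t']).ravel()
    uv=np.atleast_2d(uv).astype(float)
    d=np.c_[(uv[:,0]-c['cx'])/c['fx'],(uv[:,1]-c['cy'])/c['fy'],np.ones(len(uv))]@R
    o=-R.T@t
    return o+d*((z-o[2])/d[:,2])[:,None]
def proj(name,X):
    c=camera_info(name); p=np.atleast_2d(X)@np.array(c['R']).T+np.array(c['t']).ravel()
    return np.c_[p[:,0]/p[:,2]*c['fx']+c['cx'],p[:,1]/p[:,2]*c['fy']+c['cy']]
def rect(P):
    """min area rect of world xy points: centre, sizes(long,short), angle of long axis"""
    (c,(w,h),a)=cv2.minAreaRect((P[:,:2]*1000).astype(np.float32))
    if w<h: w,h,a=h,w,a+90
    a=(a+90)%180-90
    return np.round(np.array(c)/1000,4),(round(w,1),round(h,1)),round(a,1)
E
python3 - <<'E'
import cv2,numpy as np
t=cv2.imread('pics/top0.png'); s=cv2.imread('pics/scene0.png')
a=cv2.resize(t[165:235,200:275],None,fx=5,fy=5,interpolation=cv2.INTER_NEAREST)
b=cv2.resize(s[180:245,355:425],None,fx=5,fy=5,interpolation=cv2.INTER_NEAREST)
o=np.zeros((max(a.shape[0],b.shape[0]),a.shape[1]+b.shape[1]+10,3),np.uint8)
o[:a.shape[0],:a.shape[1]]=a;o[:b.shape[0],a.shape[1]+10:]=b
cv2.imwrite('pics/crop0.png',o)
h=cv2.cvtColor(t,cv2.COLOR_BGR2HSV)
for p in [(236,199),(236,181),(222,200),(252,200),(210,170),(330,250),(358,250),(320,250)]: print(p,t[p[1],p[0]],h[p[1],p[0]])
E
```

```text
(236, 199) [34 53 90] [ 10 159  90]
(236, 181) [127 166 162] [ 33  60 166]
(222, 200) [127 166 162] [ 33  60 166]
(252, 200) [129 167 163] [ 33  58 167]
(210, 170) [ 62 106 153] [ 15 152 153]
(330, 250) [106 150 162] [ 24  88 162]
(358, 250) [105 147 162] [ 22  90 162]
(320, 250) [ 52  92 136] [ 14 158 136]
```

View pics/crop0.png

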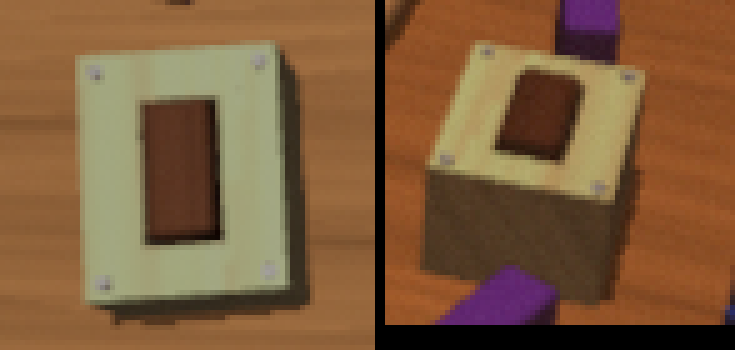

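The crop shows a dark wood oblong in a plywood dock with four screws. It sits slightly proud and is the right one. Measuring now.

Run:
```python
from h import *
t=cv2.imread('pics/top0.png'); s=cv2.imread('pics/scene0.png')
def big(m,near):
    n,l,st,c=cv2.connectedComponentsWithStats(m.astype(np.uint8))
    i=min((k for k in range(1,n) if st[k,4]>80),key=lambda k:np.hypot(*(c[k]-near)))
    cs,_=cv2.findContours((l==i).astype(np.uint8),cv2.RETR_EXTERNAL,cv2.CHAIN_APPROX_NONE)
    return max(cs,key=cv2.contourArea)[:,0,:]
H=cv2.cvtColor(t,cv2.COLOR_BGR2HSV)
light=(H[...,1]<115)&(H[...,2]>120)
d=big(light,(236,200)); print('dock',rect(ray('top',d,.06)))
r=big(light,(485,217)); print('rdock',rect(ray('top',r,.06)))
roi=np.zeros(H.shape[:2],bool); roi[178:222,222:250]=1
hb=big(roi&(H[...,2]>60)&(H[...,2]<120)&(H[...,1]>130),(236,199)); print('hone',rect(ray('top',hb,.068)))
tr=big(light,(358,250)); print('tray px',tr.min(0),tr.max(0),rect(ray('top',tr,.016)),rect(ray('top',tr,.005)))
# scene view
Hs=cv2.cvtColor(s,cv2.COLOR_BGR2HSV)
for p in [(386,203),(372,210),(385,230),(305,180)]: print(p,Hs[p[1],p[0]])
roi=np.zeros(Hs.shape[:2],bool); roi[193:214,375:398]=1
hs=big(roi&(Hs[...,2]<110),(386,203)); print('hone scene',rect(ray('scene',hs,.067)))
ls=(Hs[...,1]<130)&(Hs[...,2]>130)
ds=big(ls,(386,205)); print('dock scene',rect(ray('scene',ds,.06)))
ts=big(ls,(305,179)); print('tray scene',ts.min(0),ts.max(0),rect(ray('scene',ts,.016)))
```

```text
dock (array([0.5674, 0.2426]), (100.7, 81.1), 5.5)
rdock (array([ 0.5425, -0.2564]), (101.4, 80.9), 18.5)
hone (array([0.567 , 0.2425]), (52.3, 23.7), 3.4)
tray px [327 224] [389 277] (array([ 0.4719, -0.0063]), (128.8, 109.2), -88.8) (array([ 0.4725, -0.0072]), (130.5, 110.6), -88.8)
(386, 203) [ 10 190  82]
(372, 210) [ 25  99 180]
(385, 230) [ 15 137  80]
(305, 180) [ 16 148 179]
hone scene (array([0.5733, 0.2462]), (63.7, 30.5), 5.3)
dock scene (array([0.5662, 0.2441]), (100.6, 79.8), 5.8)
tray scene [364 189] [406 219] (array([0.5078, 0.2307]), (108.7, 86.3), 5.8)
```

Run:
```python
import cv2,numpy as np
t=cv2.imread('pics/top0.png'); s=cv2.imread('pics/scene0.png')
a=cv2.resize(t[215:290,315:400],None,fx=4,fy=4,interpolation=cv2.INTER_NEAREST)
b=cv2.resize(s[155:205,265:345],None,fx=5,fy=5,interpolation=cv2.INTER_NEAREST)
o=np.zeros((max(a.shape[0],b.shape[0]),a.shape[1]+b.shape[1]+10,3),np.uint8)
o[:a.shape[0],:a.shape[1]]=a;o[:b.shape[0],a.shape[1]+10:]=b
cv2.imwrite('pics/tray0.png',o)
```

```text
(no output)
```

View pics/tray0.png

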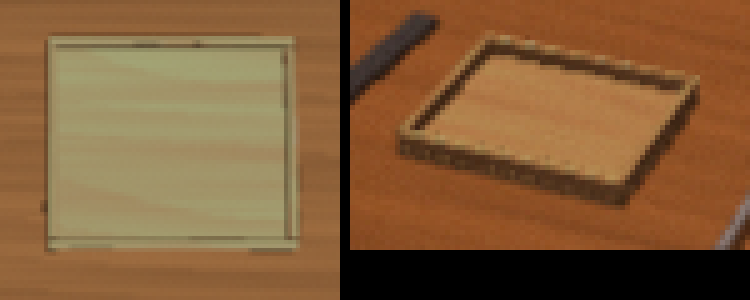

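Both views agree on the dock: centre (0.567, 0.243), 100.6 x 80 mm, yaw about 5.6°. The tray centre is (0.472, -0.006), 130 x 110 mm, with its long side roughly along y. All the sizes match the description. Now the press, with the fingers shut.

```bash
cat >> h.py <<'E'
from scipy.spatial.transform import Rotation as Rn
HC=np.array([.567,.243]); YAW=np.deg2rad(5.6)
def quat(yaw):
    best=None
    cur=Rn.from_quat(arm.read_eef_rot())
    for s in (1,-1):
        x=np.array([0,0,-1.]); y=s*np.array([-np.sin(yaw),np.cos(yaw),0]); z=np.cross(x,y)
        r=Rn.from_matrix(np.c_[x,y,z]); m=(r*cur.inv()).magnitude()
        if best is None or m<best[0]: best=(m,r.as_quat())
    return best[1].tolist()
def st(tag=''):
    print(tag,'t',round(arm.read_time(),2),'p',np.round(arm.read_tool_pos(),4),'F',np.round(arm.read_ft_force(),1),'op',round(arm.read_opening(),3),flush=True)
E
python3 - <<'E'
from h import *
q=quat(YAW); print(q)
for p in ([*HC,.20],[*HC,.135],[.472,-.006,.12]): print(p, np.round(arm.ik(p,q),3))
arm.move_gripper(0.0,30); st('shut')
arm.movep([*HC,.20],q); st('above')
arm.line_to([*HC,.150],velocity=.1); st('near')
cv2.imwrite('pics/near_s.png',snapshot('scene')); cv2.imwrite('pics/near_t.png',snapshot('top'))
a=cv2.resize(cv2.imread('pics/near_s.png')[130:260,330:460],None,fx=3,fy=3)
b=cv2.resize(cv2.imread('pics/near_t.png')[130:260,170:300],None,fx=3,fy=3)
cv2.imwrite('pics/near.png',np.hstack([a,b]))
E
```

```text
[-0.034542003481879927, 0.7062625928048702, 0.034542003481879927, 0.7062625928048702]
[np.float64(0.567), np.float64(0.243), 0.2] [-0.385  0.675 -0.091  1.641  0.077  0.829  1.159]
[np.float64(0.567), np.float64(0.243), 0.135] [-0.378  0.761 -0.104  1.687  0.111  0.699  1.13 ]
[0.472, -0.006, 0.12] [ 0.038  0.641 -0.106  2.105  0.162  0.402  1.473]
shut t 0.87 p [0.2117 0.6145 0.3039] F [0.7 0.7 0.8] op 0.0
above t 2.77 p [0.5664 0.2448 0.2003] F [ 0.9 -0.3  1.3] op -0.0
near t 3.42 p [0.5672 0.2434 0.1503] F [0.6 0.2 0.6] op 0.0
```

View pics/near.png

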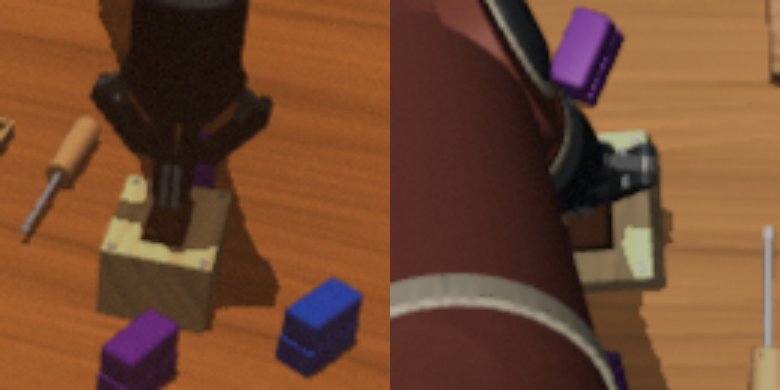

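The shut fingertips hang over the hone, with the purple blocks clear of them. Pressing down in small steps while watching the force.

Run:
```python
from h import *
arm.pause(.2); f0=np.array([arm.read_ft_force()[2] for _ in range(5)]).mean(); st('base')
z=.144
contact=None
while z>.1345:
    arm.line_to([*HC,z],velocity=.03)
    arm.pause(.08)
    f=arm.read_ft_force()[2]-f0; zz=arm.read_tool_pos()[2]
    print(round(z,4),round(zz,4),round(f,1))
    if contact is None and f>2.0: contact=zz; print('contact')
    if f>11 or (contact is not None and contact-zz>5.5e-3): break
    z-=.001
st('pressed')
```

```text
base t 3.72 p [0.5673 0.2431 0.1506] F [-0.4  0.5 -0.3] op 0.0
0.144 0.1439 0.8
0.143 0.143 0.6
0.142 0.142 0.7
0.141 0.141 1.2
0.14 0.1403 4.6
contact
0.139 0.1391 4.8
0.138 0.1379 3.8
0.137 0.1369 3.7
0.136 0.136 4.0
0.135 0.135 4.1
pressed t 7.15 p [0.567 0.243 0.135] F [-0.9  0.4  3.8] op 0.005
```

Contact came at TCP z of about 0.1405, which puts the hone top at 0.0675 as expected. It was then pressed 5.5 mm at about 4 N. Drawing away and looking.

Run:
```python
from h import *
arm.line_to([*HC,.175],velocity=.05); st('up')
arm.line_to([*HC,.215],velocity=.15); st('up')
s=snapshot('scene'); t=snapshot('top')
cv2.imwrite('pics/pop_s.png',s);cv2.imwrite('pics/pop_t.png',t)
a=cv2.resize(s[130:260,330:460],None,fx=3,fy=3)
b=cv2.resize(t[130:260,170:300],None,fx=3,fy=3)
cv2.imwrite('pics/pop.png',np.hstack([a,b]))
```

```text
up t 8.1 p [0.5668 0.2428 0.1746] F [-0.1  0.2 -0.5] op 0.003
up t 8.52 p [0.5669 0.2429 0.2149] F [0.1 0.6 0.1] op 0.001
```

View pics/pop.png

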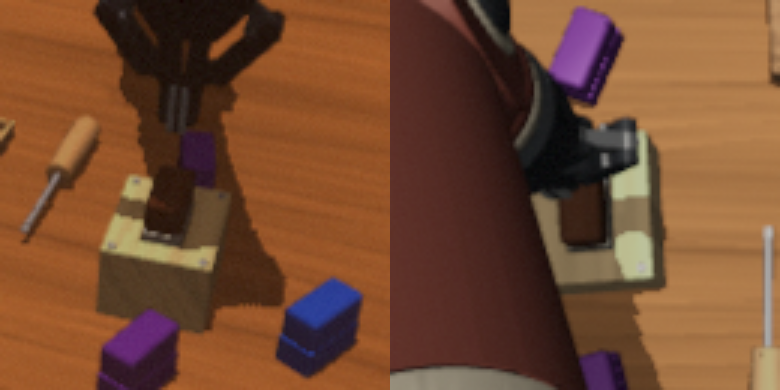

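The hone has popped up: its body stands proud and the grey stone is just visible at the dock's edge. Checking the height, then grasping across the 28 mm width.

Run:
```python
from h import *
s=cv2.imread('pics/pop_s.png'); H=cv2.cvtColor(s,cv2.COLOR_BGR2HSV)
c,sn=np.cos(YAW),np.sin(YAW)
cor=[[HC[0]+c*u-sn*v,HC[1]+sn*u+c*v,.092] for u,v in((-.028,-.014),(.028,-.014),(.028,.014),(-.028,.014))]
pp=proj('scene',cor); print('expected popped top corners px',pp.round(1).tolist())
im=cv2.resize(s[165:225,365:415],None,fx=8,fy=8,interpolation=cv2.INTER_NEAREST)
cv2.polylines(im,[(((pp-[365,165])+.5)*8).astype(np.int32)],True,(0,255,0),1)
cv2.imwrite('pics/popchk.png',im)
arm.move_gripper(0.8,40)
arm.line_to([*HC,.137],velocity=.1); st('down')
arm.move_gripper(0.0,40); st('closed')
arm.pause(.2); st('settled')
s=snapshot('scene'); cv2.imwrite('pics/gr.png',cv2.resize(s[120:250,320:450],None,fx=4,fy=4))
```

```text
expected popped top corners px [[382.3, 183.6], [377.3, 197.5], [390.3, 199.8], [394.8, 185.7]]
down t 10.21 p [0.5675 0.2432 0.1376] F [ 0.6 -0.4  0.5] op 0.801
closed t 10.65 p [0.5672 0.2431 0.1376] F [-0.4 -1.2  2.5] op 0.319
settled t 10.85 p [0.5672 0.2431 0.1373] F [-0.5 -0.3  2.1] op 0.317
```

View pics/popchk.png

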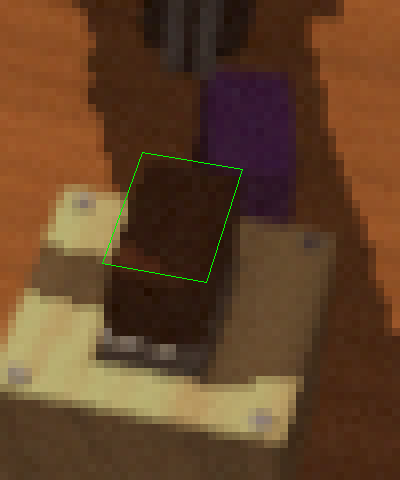

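View pics/gr.png

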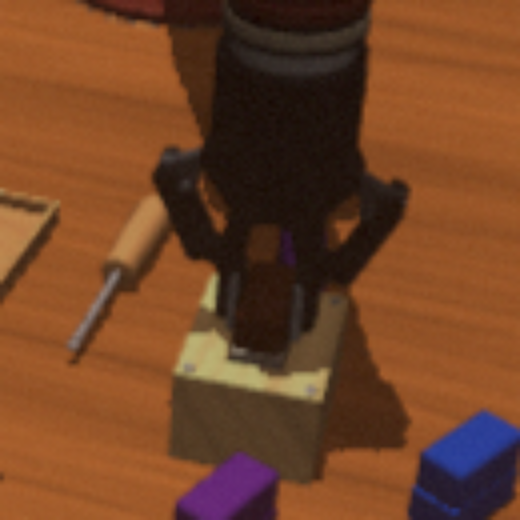

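The green outline, the predicted top at z = 0.092, fits the hone. The fingers straddle it and the opening of 0.317, about 27 mm, matches the width. Lifting straight up and checking.

Run:
```python
from h import *
p=arm.read_tool_pos()
arm.line_to([p[0],p[1],.165],velocity=.04); st('a')
arm.line_to([p[0],p[1],.25],velocity=.12); st('b')
s=snapshot('scene'); cv2.imwrite('pics/lift.png',cv2.resize(s[80:250,290:460],None,fx=3,fy=3))
```

```text
a t 11.75 p [0.5671 0.243  0.1648] F [-0.2 -0.4 -0.8] op 0.321
b t 12.61 p [0.5667 0.2428 0.2491] F [ 0.2  0.7 -1. ] op 0.32
```

View pics/lift.png

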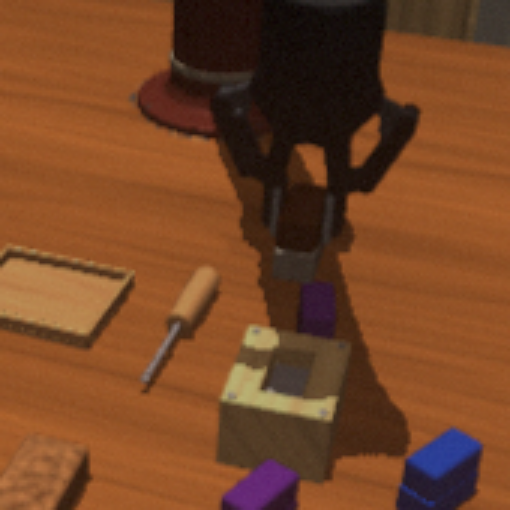

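The hone hangs upright in the grip, with wood above and stone below, and the dock is empty. Carrying it to the tray and lowering until it touches.

Run:
```python
from h import *
T=[.472,-.0065]; q=quat(np.deg2rad(1.2))
try: arm.line_to([*T,.22],velocity=.15,ori=q)
except arm.MotionError as e: print(e); arm.movep([*T,.22],q)
st('over')
arm.line_to([*T,.125],velocity=.08); arm.line_to([*T,.106],velocity=.04); arm.pause(.25); st('low')
f0=np.mean([arm.read_ft_force()[2] for _ in range(5)])
z=.104
while z>.0945:
    arm.line_to([*T,z],velocity=.03); arm.pause(.08)
    f=arm.read_ft_force()[2]-f0; print(round(z,4),round(arm.read_tool_pos()[2],4),round(f,1))
    if f>3: break
    z-=.001
st('touch')
s=snapshot('scene'); cv2.imwrite('pics/touch.png',cv2.resize(s[90:220,240:370],None,fx=4,fy=4))
```

```text
over t 14.6 p [ 0.4723 -0.0056  0.2201] F [ 0.1 -0.  -1.5] op 0.316
low t 16.81 p [ 0.4721 -0.0065  0.1062] F [-0.1  0.1 -0.6] op 0.32
0.104 0.104 -0.7
0.103 0.103 -0.7
0.102 0.102 -1.3
0.101 0.101 -0.2
0.1 0.1 -0.6
0.099 0.099 -0.0
0.098 0.0987 6.0
touch t 19.14 p [ 0.4721 -0.0065  0.0987] F [-0.9  0.2  5.5] op 0.324
```

View pics/touch.png

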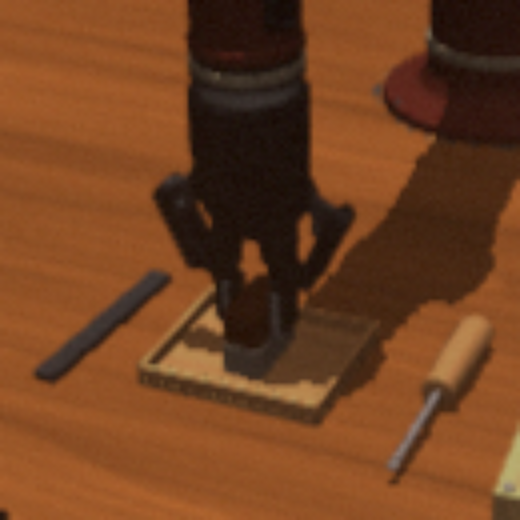

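The hone touched at TCP z 0.0987, against 0.0985 predicted for the tray floor, and it stands upright near the tray's centre. Releasing and drawing away.

Run:
```python
from h import *
T=[.472,-.0065]
arm.line_to([*T,.0987],velocity=.03)
arm.move_gripper(0.6,20); st('open')
arm.line_to([*T,.16],velocity=.06); arm.line_to([*T,.28],velocity=.15)
arm.movep([.40,.35,.30],arm.read_eef_rot()); arm.pause(.2); st('away')
s=snapshot('scene'); t=snapshot('top'); cv2.imwrite('pics/end_s.png',s); cv2.imwrite('pics/end_t.png',t)
a=cv2.resize(s[130:210,180:350],None,fx=4,fy=4); b=cv2.resize(t[180:290,320:520],None,fx=2.5,fy=2.5) if 0 else cv2.resize(t[180:290,320:520],(680,374))
cv2.imwrite('pics/end.png',cv2.resize(np.vstack([a,b]),None,fx=.85,fy=.85))
```

```text
open t 19.8 p [ 0.472  -0.0065  0.0987] F [-0.3 -0.3  0.3] op 0.597
away t 23.49 p [0.4009 0.3487 0.3   ] F [-0.5 -0.1 -0.2] op 0.599
```

View pics/end.png

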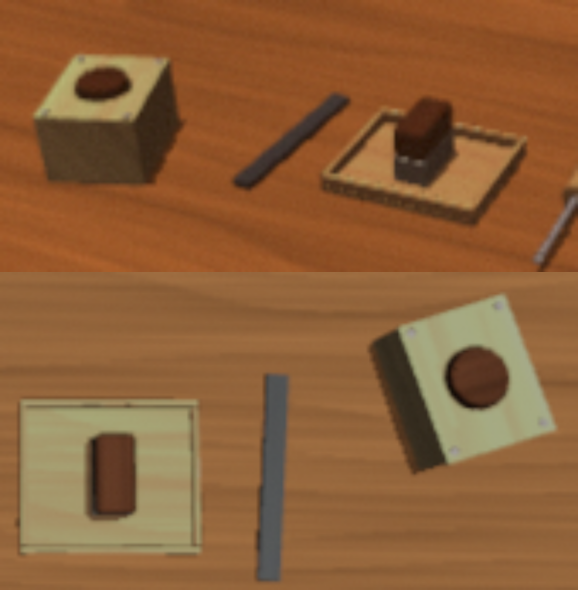

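The hone stands upright in the middle of the tray, the round hone is still latched down, and the arm is clear of everything. Handing in.

Run:
```python
from station import ticket
ticket.finish_job()
```

```text
the job is handed in; nothing more can be done
```

The oblong hone is out of its dock and standing upright near the middle of the tray. The job was handed in with the clock at about 23.5 s.

- **Press:** with the fingers shut, I pressed it about 5.5 mm. The readings stayed between 3.7 and 4.8 N, with some at the low end just under the 4 to 6 N given. The latch let go, and the picture matched the predicted popped-up top at z = 0.092 m.
- **Grasp and lift:** I gripped it across its 28 mm width (the fingers read about 27 mm), pulled it straight up and carried it without a drop.
- **Set down:** it touched at TCP height 0.0987 m against the 0.0985 m predicted for the tray floor, with about 6 N of contact. I then released it and drew the arm away.

The final pictures from both cameras show the hone upright inside the tray and the round hone still latched low in its dock. The arm is touching nothing. Rough outlines of the hone itself from the first pictures were 4 to 8 mm off its true size, and the scene camera put its centre about 7 mm off. I therefore used the dock outline for its position, where both cameras agreed to within 2 mm. The scene-camera search for the tray picked up the oblong hone's dock instead, so the tray position comes from the top camera alone, and the touch height and final pictures bore it out. No other checks failed or disagreed.

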